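Raise the toppled telescopic call stand

TASK

The little telescopic call stand has fallen over on the pass. Set it upright on its foot, then press the release button on top of its ball knob all the way in, and then pull the knob up past the first stop to the second, so that both tubes are fully out. Finish while still gripping it and holding it there, fully extended, upright and with its foot on the counter (it springs back if let go), and leave the other things on the counter where they are.

Things in the scene. Friction and masses are not known exactly. Their poses are not given: they have to be found in the camera images.
- stand: Telescopic call stand, 0.75 to 1 kg: dark steel foot 90 x 90 x 22 mm, aluminium tube 27 to 31 mm across up to 98 mm above the foot's underside, two inner tubes in it, black ball knob on the inner one, steel button on top of the knob. Origin: on the mast's axis 135 mm above the foot's underside (knob centre with the mast shut); z runs along the mast from foot to knob.
- knob (a point): Centre of the black ball knob (44 mm diameter), the place to grip; 135 mm above the foot's underside with the mast shut, 255 mm with both tubes out. z points along the mast away from the foot. At the start the stand lies on its side, on the knob and an edge of the foot.
- foot (a point): Centre of the underside of the square foot (90 x 90 mm, 22 mm thick); z points up the mast. The weight is in the foot: from a lean under about 50 degrees the stand falls upright by itself, and it swings upright when it hangs from the knob.
- button_top (a point): Centre of the top face of the steel release button (18 mm diameter) in the top of the knob, 31 mm above the knob's centre when out, 25 mm when pressed.
- release_button (a joint): Release button: 0 out, 0.006 m pressed all the way in. It takes about 2 N, pressed along the mast towards the foot, and stays in by itself. Until it is in, a catch keeps the telescope shut.
- mast_upper (a joint): How far the thin inner tube, with the knob, is out of the middle tube: 0 shut, 0.060 m at its stop (the first stop). It comes out first, against a spring: about 1.5 N rising to 2.5 N at the knob. Springs back.
- mast_lower (a joint): How far the middle tube is out of the outer tube: 0 shut, 0.060 m at its stop (the second stop). It follows once the first stop is reached, against a stiffer spring: about 3.5 N rising to 5 N at the knob. Springs back. Pulling on beyond the second stop lifts the foot off the counter, at 7.5 to 10 N.
- side_plate: Bystander, not to be moved: white side plate, 155 mm across. Origin at the centre of its underside.
- ramekin_4: Bystander, not to be moved: small white dip cup, 65 mm across, 37 mm high. Origin at the centre of its underside.
- kitchen_timer: Bystander, not to be moved: white kitchen timer standing on edge, 62 mm high. Origin at the centre of its underside.
- pastry_brush: Bystander, not to be moved: wooden pastry brush, 196 mm long. Origin at the centre of its underside.
- tongs: Bystander, not to be moved: steel tongs, 254 mm long. Origin at the centre of its underside.
- dial_thermometer: Bystander, not to be moved: dial thermometer, 157 mm long. Origin at the centre of its underside.

How it is judged:
On the way, in this order (a step that is already met when the one before it is completed fails the run):
1. the stand is upright on its foot on the counter (angle between foot's own z axis and vertical below 0.1 rad and height (world z) of foot below 0.006 m), for 0.3 s.
2. the button is pressed in, with the stand upright and the mast still shut (all of step 1 and value of joint release_button above 0.005 m and value of joint each of mast_upper, mast_lower below 0.01 m), for 0.1 s.
3. the inner tube is pulled out to the first stop (value of joint mast_upper above 0.054 m), for 0.1 s.
At the end, for the whole second after the job is handed in: The fingers hold the stand, both tubes are out to their stops (each within 6 mm of its 60 mm), the button is in, the stand leans less than 0.1 rad, its foot is less than 6 mm off the counter and it is at rest (all of step 1 and value of joint each of mast_upper, mast_lower above 0.054 m and value of joint release_button above 0.0045 m and contact force between the fingers and stand above 1 N and linear speed of stand below 0.02 m/s); the arm keeps its last pose, push and grip.
It fails at once if the plate, dip cup, timer, brush, tongs or thermometer is moved by more than 3 cm (distance of any of side_plate, ramekin_4, kitchen_timer, pastry_brush, tongs, dial_thermometer from where it was at the start of the episode above 0.03 m).
It also fails if it takes over 64 s, if anything falls off the work surface, if the arm or the gripper's body presses on something with over 40 N, if the wrist force passes 120 N, or if a joint passes its speed limit or range.

ROBOT

A 7-joint arm with a two-finger parallel gripper is mounted at the origin on a cart in front of the work surface, level with it; the furniture and walls round the work are solid. World frame = base frame: x ahead of the robot, y to its left, z up, the work surface at z = 0. Lengths are in m, angles in rad, forces in N, time in s.
With the tool pointing down it reaches from about 0.425 to 0.875 m from the base axis. Payload 4.7 kg.
Tool frame: the origin (TCP) lies on the centre line of the jaws, within the pads' length; the fingertips stand 22 mm ahead of it and the grasp point (between the pads) lies 3 mm ahead of it; z points along the fingers, y is the line along which they close (so a half turn about z gives the same grasp; the last joint's range is limited). The gripper opens to 87 mm and grips with 3 to 60 N. Pads are 19 mm wide; open, the fingers measure 117 mm over their backs; the gripper's body (75 mm by 190 mm) begins 51 mm behind the grasp point.
Start: joints at [-1.115, 0.321, -0.07, 1.45, 0.023, 1.371, -0.057], TCP at [0.278, 0.588, 0.245] pointing down, gripper open.
Joint ranges: [-2.86, 2.86], [-0.3, 2.09], [-1.38, 1.24], [0.06, 2.45], [-1.56, 4.7], [0.09, 2.05], [-2.69, 2.69]. Speed limits (rad/s): [2.57, 2.57, 3.14, 3.14, 3.14, 3.14, 3.14].

INTERFACE

Orientations are given as a unit quaternion [x, y, z, w].
In Python, from workcell import r gives the robot as it stands.
- The arm moves only by the tool arm_command, never from a script. Its argument "steps" is a list of rows, each a list of 3 entries, a list of its own where there are three numbers: the shift along the tool's x, y, z in mm, then the turn, a rotation vector about the tool's x, y, z in rad, then the opening, from -1 (shut) to 1 (fully open). A call has 1 to 8 rows; each row is the pose to reach, as a shift and turn from the pose commanded when the call began, along the tool's axes at that moment; what a row does not reach only later rows make up. A row lasts 1/8 s, in which the tool goes at most 62.5 mm and 10.7 degrees, less where a joint would pass 70% of its speed; a pose out of reach is approached as far as the arm can. A call with a gripper value outside its range is refused whole. The fingers move at their own pace and stop on an object; "force" is the grip in N (left out, the last holds). Time passes only in rows, so rows that repeat a pose let the fingers close. It gives the time, the measured TCP pose, the force, the opening and the grip force at its end, in the units of the state.
- r.get_state(): the state, without advancing time (a new reading comes with each control period).
- r.capture(name): name is "scene" or "side" or "wrist"; returns (picture, depth): 420x560x3 uint8, blue, green, red; 420x560 float32, m along the optical axis (not along the pixel's ray), 0 where there is no reading.
- r.calibration(name): a dict with "fx", "fy", "cx", "cy" (pixels), "origin" and "attitude" of the camera in the world; the wrist camera has in their place "hand_eye" (4x4, takes a point from camera to tool coordinates, whose origin is the TCP and whose axes are the flange's). Camera axes: x right, y down, z forward; pixel columns grow to the right and rows downward; lengths in m; the calibration is good to about 2 mm. The wrist camera is an equidistant fisheye: a pixel r from the principal point sees the ray r / f radians off the axis. A picture is of the moment at which its call begins: read the wrist's pose just before it. calibration takes no time and is no camera call.
- r.job_done(): hands the job in; it is judged then, once.
The state is a dict: "time_s": time; "qpos": joint angles; "dq": joint speeds; "tau": joint torques, N m; "ee_pos": TCP position; "tool_rot": TCP orientation; "contact_force": force on the tool from outside, world axes, zero at the start; "wrist_torque": the same for the moment, N m; "width": finger opening in m; "finger_force": force on a finger pad.
Only numpy, scipy, OpenCV 4.12 (cv2) and the standard library are available. Lean on these libraries where they do the work, as an engineer would, in place of code of your own. Each camera call takes 0.05 s, during which the arm holds its last target. There are 200 camera calls.

## Working session

There is one attempt and no reset: what is moved stays moved. The work goes in short steps, Python scripts to look and compute and a tool call to move; the robot and the scene stay as the last step left them, time stands still between calls to the robot, and variables do not carry over. Pictures are saved under pics/ and viewed, at most 10 in all, crops included, and the job is handed in when it is done.

Besides the shell and the picture viewer there is one more tool, called after "Call:" as name(argument=value, ...) on one line, values as JSON. arm_command: Moves the arm, as the interface text tells. Its arguments: {"type":"object","properties":{"steps":{"type":"array"},"force":{"type":"number"}},"required":["steps"]}

```bash
mkdir -p pics
cat > h.py <<'E'
import numpy as np, cv2
from scipy.spatial.transform import Rotation as R
from workcell import r
def cam(n):
    c=r.calibration(n); A=np.array(c["attitude"])
    Rm=A if A.shape==(3,3) else R.from_quat(A).as_matrix()
    return c,np.array(c["origin"]),Rm
def cloud(n,d):
    c,o,Rm=cam(n); v,u=np.mgrid[:d.shape[0],:d.shape[1]]
    p=np.stack([(u-c["cx"])/c["fx"]*d,(v-c["cy"])/c["fy"]*d,d],-1)
    return p@Rm.T+o
E
python3 - <<'E'
from h import *
for n in("scene","side"):
    i,d=r.capture(n); cv2.imwrite(f"pics/{n}.png",i); np.save(f"pics/{n}.npy",d); print(n,r.calibration(n))
s=r.get_state(); print({k:np.round(v,3) for k,v in s.items()})
E
```

```text
scene {'fx': 405.54022379400556, 'fy': 405.54022379400556, 'cx': 279.2573235521474, 'cy': 209.935929544938, 'origin': array([-0.14244484, -0.45266466,  0.6866801 ]), 'attitude': array([ 0.7740078 , -0.4773613 ,  0.22859559, -0.34753729])}
side {'fx': 518.4518209631202, 'fy': 518.4518209631202, 'cx': 274.06546080641453, 'cy': 211.44324533573098, 'origin': array([ 0.32535441, -1.1899192 ,  0.80860183]), 'attitude': array([ 0.88109272, -0.0780139 ,  0.03240682, -0.46533778])}
{'time_s': np.float64(0.1), 'qpos': array([-1.115,  0.322, -0.07 ,  1.452,  0.023,  1.371, -0.057]), 'dq': array([ 0.   , -0.002, -0.002, -0.002,  0.   ,  0.002, -0.001]), 'tau': array([-0.0000e+00, -4.9257e+01, -4.0600e-01, -3.1340e+01, -6.4000e-02,
        3.9000e-02,  0.0000e+00]), 'ee_pos': array([0.278, 0.587, 0.244]), 'tool_rot': array([ 0.219,  0.976, -0.001, -0.   ]), 'contact_force': array([ 0.127, -0.722, -0.49 ]), 'wrist_torque': array([ 0.041, -0.049, -0.022]), 'finger_force': np.float64(0.0), 'width': np.float64(0.087)}
```

View pics/scene.png

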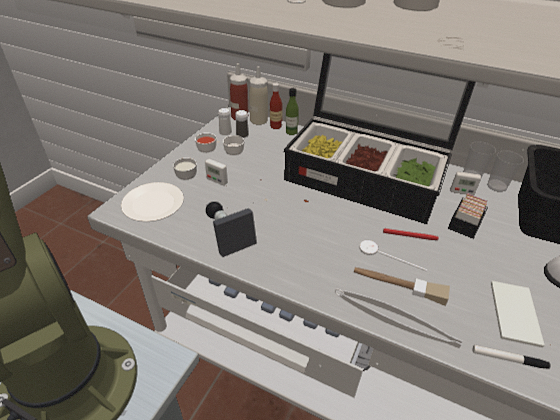

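View pics/side.png

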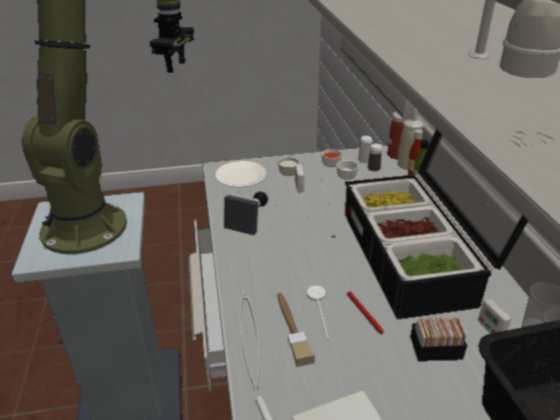

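The scene view shows the stand lying with its foot face at about (235,231) and its knob at (214,210); in the side view they are at (240,215) and (261,198). The plate, dip cup and timer are near the knob.

Run:
```python
from h import *
for n,bk,bf in(("scene",(203,200,226,222),(212,205,260,258)),("side",(250,188,272,210),(218,190,264,238))):
    i=cv2.imread(f"pics/{n}.png"); d=np.load(f"pics/{n}.npy"); P=cloud(n,d); g=i.max(2)
    for nm,b,lo,hi in(("knob",bk,0,45),("foot",bf,45,100)):
        m=np.zeros(g.shape,bool); m[b[1]:b[3],b[0]:b[2]]=1; m&=(g<=hi)&(g>=lo)&(d>0)
        q=P[m]; q=q[(q[:,2]>.003)]
        # PCA
        c=np.median(q,0); k=np.linalg.norm(q-c,axis=1)<.08; q=q[k]
        print(n,nm,len(q),q.mean(0).round(3),q.min(0).round(3),q.max(0).round(3))
        if nm=="foot":
            pl=q
            for _ in range(5):
                c=pl.mean(0); nrm=np.linalg.svd(pl-c)[2][2]; pl=q[abs((q-c)@nrm)<.004]
            print("plane n",nrm.round(3),c.round(3),len(pl)); 
        else:
            from scipy.optimize import least_squares
            s=least_squares(lambda x:np.linalg.norm(q-x,axis=1)-.022,q.mean(0)+[0.01,0.01,-.01],loss="soft_l1",f_scale=.002)
            print("sphere",s.x.round(3))
# heights of other things: points higher than 5mm within .25 of knob
i=cv2.imread("pics/scene.png"); d=np.load("pics/scene.npy"); P=cloud("scene",d)
for nm,(u,v) in dict(plate=(152,202),dip=(185,165),timer=(215,168),timerR=(226,178),platerim=(180,212)).items(): print(nm,P[v,u].round(3))
for nm,b in dict(timer=(203,156,232,188),dip=(172,156,200,180)).items():
    q=P[b[1]:b[3],b[0]:b[2]].reshape(-1,3); q=q[q[:,2]>.012]; print(nm,q.min(0).round(3),q.max(0).round(3))
t=P[218:240,100:120].reshape(-1,3); print("edge pts",[P[v,u].round(3) for u,v in((120,232),(200,255),(270,280))])
```

```text
scene knob 151 [0.468 0.012 0.035] [ 0.456 -0.004  0.013] [0.488 0.032 0.047]
sphere [0.479 0.016 0.024]
scene foot 1233 [ 0.406 -0.09   0.058] [ 0.366 -0.124  0.004] [ 0.454 -0.048  0.096]
plane n [-0.532 -0.822  0.2  ] [ 0.406 -0.092  0.055] 1092
side knob 96 [0.48  0.004 0.031] [ 0.464 -0.011  0.013] [0.494 0.02  0.042]
sphere [0.478 0.017 0.019]
side foot 243 [ 0.419 -0.091  0.064] [ 0.369 -0.128  0.003] [ 0.459 -0.049  0.093]
plane n [ 0.464  0.849 -0.253] [ 0.412 -0.091  0.058] 135
plate [0.444 0.184 0.009]
dip [0.599 0.19  0.029]
timer [0.595 0.086 0.054]
timerR [0.605 0.059 0.024]
platerim [0.451 0.102 0.003]
timer [-0.142 -0.453  0.012] [0.62  0.124 0.687]
dip [0.559 0.152 0.012] [0.625 0.218 0.041]
edge pts [array([ 0.332,  0.193, -0.006]), array([ 0.349, -0.029,  0.005]), array([ 0.358, -0.202,  0.003])]
```

```bash
cat >> h.py <<'E'
def go(p,yaw):  # tool-frame shift (mm) and rotvec to TCP p, tool down, tool y at angle yaw deg
    s=r.get_state(); T=R.from_quat(s["tool_rot"]); y=np.array([np.cos(np.radians(yaw)),np.sin(np.radians(yaw)),0]); z=np.array([0,0,-1.])
    G=R.from_matrix(np.stack([np.cross(y,z),y,z],1))
    print("shift",(T.inv().apply(np.array(p)-s["ee_pos"])*1e3).round(1),"turn",(T.inv()*G).as_rotvec().round(3),"t",s["time_s"])
E
python3 -c "
from h import *
go((.478,.016,.18),-33)"
```

```text
shift [-425.2 -430.6   64.3] turn [-1.000e-03  2.000e-03  1.705e+00] t 0.1
```

Call:
arm_command(steps=[[[-32,-32,2],[0,0,0.13],1],[[-64,-64,4],[0,0,0.26],1],[[-96,-96,6],[0,0,0.39],1],[[-128,-128,8],[0,0,0.52],1],[[-160,-162,10],[0,0,0.65],1],[[-192,-194,12],[0,0,0.78],1],[[-224,-226,14],[0,0,0.91],1],[[-256,-258,16],[0,0,1.04],1]], force=15)

```text
time_s: 1.1
ee_pos: [0.3992, 0.2433, 0.2282]
tool_rot: [0.676, 0.736, -0.0, -0.0]
contact_force: [0.3, 0.1, -0.7]
width: 0.0869
finger_force: 0.0
```

```bash
python3 -c "
from h import *
print(r.get_state()['ee_pos']);go((.478,.016,.18),-33)"
```

```text
[0.39919151 0.24330301 0.22822455]
shift [-233.2   59.3   48.2] turn [-0.     0.     0.661] t 1.1
```

Call:
arm_command(steps=[[[-35,9,7],[0,0,0.1],1],[[-70,18,14],[0,0,0.2],1],[[-105,27,21],[0,0,0.3],1],[[-140,36,29],[0,0,0.4],1],[[-175,45,36],[0,0,0.5],1],[[-210,53,43],[0,0,0.6],1],[[-233,59,48],[0,0,0.66],1],[[-233,59,48],[0,0,0.66],1]])

```text
time_s: 2.1
ee_pos: [0.4785, 0.0166, 0.18]
tool_rot: [0.878, 0.478, -0.001, -0.0]
contact_force: [-0.2, 0.3, 0.1]
width: 0.0869
finger_force: 0.0
```

Run:
```python
from h import *
s=r.get_state(); i,d=r.capture("wrist"); cv2.imwrite("pics/w1.png",i)
print(s["ee_pos"],r.calibration("wrist")); go((.478,.016,.022),-33)
```

```text
[0.47851525 0.01662047 0.17995863] {'fx': 325.19226210127806, 'fy': 325.19226210127806, 'cx': 283.1616889527275, 'cy': 209.51035744875082, 'hand_eye': array([[-2.56155477e-04, -9.69832267e-01, -2.43773065e-01,
         6.73299232e-02],
       [ 9.99999939e-01, -3.05806689e-04,  1.65833468e-04,
        -1.57790583e-03],
       [-2.35378082e-04, -2.43773008e-01,  9.69832287e-01,
        -1.39779711e-01],
       [ 0.00000000e+00,  0.00000000e+00,  0.00000000e+00,
         1.00000000e+00]])}
shift [ -2.1   1.1 158.2] turn [-0.001  0.     0.005] t 2.15
```

View pics/w1.png

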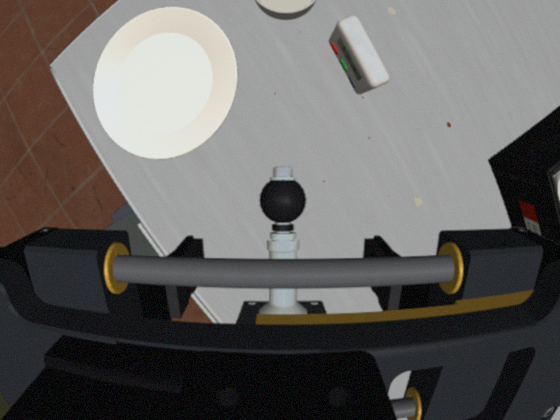

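The knob is at pixel (283,201), which puts it within 2 mm of the jaw centre line. The mast runs along tool x. I'm descending and gripping.

Call:
arm_command(steps=[[[0,0,40],[0,0,0],1],[[0,0,85],[0,0,0],1],[[-1,0,125],[0,0,0],1],[[-1,0,145],[0,0,0],1],[[-1,0,152],[0,0,0],1],[[-1,0,152],[0,0,0],0],[[-1,0,152],[0,0,0],-1],[[-1,0,152],[0,0,0],-1]], force=12)

```text
time_s: 3.15
ee_pos: [0.4788, 0.0175, 0.0295]
tool_rot: [0.878, 0.479, 0.001, 0.0]
contact_force: [-0.0, -0.8, 0.8]
width: 0.0646
finger_force: 0.0
```

Call:
arm_command(steps=[[[0,0,0],[0,0,0],-1],[[0,0,0],[0,0,0],-1],[[0,0,0],[0,0,0],-1],[[0,0,0],[0,0,0],-1]])

```text
time_s: 3.65
ee_pos: [0.4781, 0.0173, 0.0287]
tool_rot: [0.878, 0.479, 0.0, -0.0]
contact_force: [0.4, -0.2, 0.3]
width: 0.0431
finger_force: 12.0
```

Call:
arm_command(steps=[[[0,0,0],[0,0,0],-1],[[0,0,-15],[0,0,0],-1],[[0,0,-32],[0,0,0],-1],[[0,0,-50],[0,0,0],-1],[[0,0,-70],[0,0,0],-1],[[0,0,-90],[0,0,0],-1],[[0,0,-110],[0,0,0],-1],[[0,0,-130],[0,0,0],-1]], force=22)

```text
time_s: 4.65
ee_pos: [0.4764, 0.0163, 0.1589]
tool_rot: [0.878, 0.479, -0.001, -0.0]
contact_force: [-0.9, -2.7, -11.8]
width: 0.0425
finger_force: 22.0
```

Call:
arm_command(steps=[[[0,0,0],[0,0,0],-1],[[0,0,0],[0,0,0],-1],[[0,0,0],[0,0,0],-1],[[0,0,0],[0,0,0],-1],[[0,0,0],[0,0,0],-1],[[0,0,0],[0,0,0],-1]])

```text
time_s: 5.4
ee_pos: [0.478, 0.0174, 0.1586]
tool_rot: [0.878, 0.479, 0.0, -0.0]
contact_force: [0.9, 2.7, -3.0]
width: 0.0427
finger_force: 22.0
```

Run:
```python
from h import *
i,d=r.capture("scene"); j,e=r.capture("side")
o=np.hstack([cv2.resize(i[120:290,130:330],None,fx=2,fy=2),cv2.resize(j[110:280,180:360],None,fx=2,fy=2)]); cv2.imwrite("pics/l1.png",o)
```

```text
(no output)
```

View pics/l1.png

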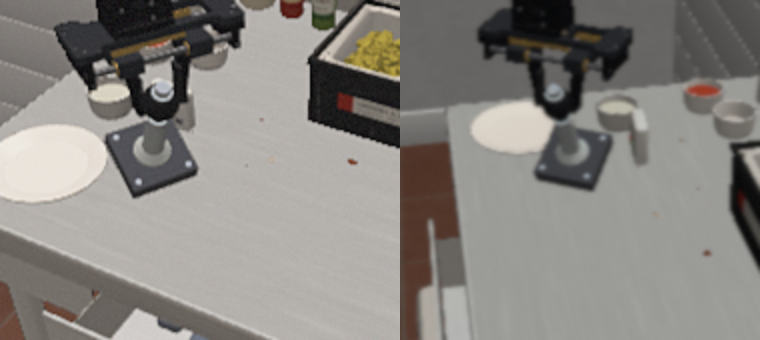

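The stand hangs nearly upright, with the foot at about (150,155) in the left crop, and seems to lean a little. I'll measure the plane of the foot's top face.

```bash
cat >> h.py <<'E'
def foot(b):
    st=r.get_state(); i,d=r.capture("scene"); P=cloud("scene",d); g=i.max(2); m=np.zeros(g.shape,bool)
    m[b[1]:b[3],b[0]:b[2]]=1; q=P[m&(g>35)&(g<105)]; q=q[(q[:,2]<.09)]; q=q[np.linalg.norm(q-np.median(q,0),axis=1)<.07]; pl=q
    for _ in range(6):
        c=pl.mean(0); n=np.linalg.svd(pl-c)[2][2]; pl=q[abs((q-c)@n)<.004]
    n*=np.sign(n[2]); print("foot top c",c.round(3),"n",n.round(3),"tilt",np.arccos(n[2]).round(3),len(pl),len(q),"zmin/max",pl[:,2].min().round(3),pl[:,2].max().round(3)); print(st["time_s"],st["ee_pos"].round(4),st["contact_force"].round(2),st["width"])
E
python3 -c "
from h import *
foot((182,176,232,218))"
```

```text
foot top c [0.493 0.051 0.036] n [-0.218 -0.351  0.911] tilt 0.426 659 854 zmin/max 0.018 0.059
5.5 [0.478  0.0173 0.1585] [ 1.    2.84 -2.66] 0.04266326601153302
```

It overswung: it leans 0.43 rad, with the foot on the +a side near the plate. I'll lift clear and carry it to open counter before lowering it.

Call:
arm_command(steps=[[[0,0,-12],[0,0,0],-1],[[0,0,-30],[0,0,0],-1],[[-15,10,-35],[0,0,0],-1],[[-30,20,-35],[0,0,0],-1],[[-45,30,-35],[0,0,0],-1],[[-63,41,-35],[0,0,0],-1],[[-63,41,-35],[0,0,0],-1],[[-63,41,-35],[0,0,0],-1]])

```text
time_s: 6.55
ee_pos: [0.4775, -0.0584, 0.193]
tool_rot: [0.878, 0.479, -0.001, -0.0]
contact_force: [-1.2, -1.0, -9.7]
width: 0.0422
finger_force: 22.0
```

```bash
python3 -c "
from h import *
foot((182,150,270,240))"
```

```text
foot top c [ 0.456 -0.081  0.062] n [0.058 0.096 0.994] tilt 0.113 541 803 zmin/max 0.052 0.068
6.55 [ 0.4775 -0.0584  0.193 ] [-1.17 -0.96 -9.66] 0.042232179822085276
```

Call:
arm_command(steps=[[[0,0,0],[0,0,0],-1],[[0,0,0],[0,0,0],-1],[[0,0,5],[0,0,0],-1],[[0,0,10],[0,0,0],-1],[[0,0,15],[0,0,0],-1],[[0,0,20],[0,0,0],-1],[[0,0,25],[0,0,0],-1],[[0,0,25],[0,0,0],-1]])

```text
time_s: 7.6
ee_pos: [0.4778, -0.0582, 0.1679]
tool_rot: [0.878, 0.479, -0.001, -0.0]
contact_force: [-1.1, -0.1, -9.7]
width: 0.0424
finger_force: 22.0
```

```bash
python3 -c "
from h import *
foot((182,150,270,240))"
```

```text
foot top c [ 0.464 -0.07   0.033] n [0.01  0.015 1.   ] tilt 0.018 588 860 zmin/max 0.029 0.037
7.6 [ 0.4778 -0.0582  0.1679] [-1.1  -0.07 -9.7 ] 0.04242553393900847
```

Call:
arm_command(steps=[[[0,0,3],[0,0,0],-1],[[0,0,6],[0,0,0],-1],[[0,0,9],[0,0,0],-1],[[0,0,11],[0,0,0],-1],[[0,0,11],[0,0,0],-1]])

```text
time_s: 8.28
ee_pos: [0.4784, -0.0583, 0.1582]
tool_rot: [0.878, 0.479, -0.0, -0.0]
contact_force: [-3.5, -1.5, -1.8]
width: 0.0424
finger_force: 22.0
```

```bash
python3 -c "
from h import *
foot((182,150,270,240))"
```

```text
foot top c [ 0.465 -0.068  0.024] n [0.004 0.004 1.   ] tilt 0.005 585 847 zmin/max 0.02 0.028
8.275 [ 0.4784 -0.0583  0.1582] [-3.52 -1.51 -1.79] 0.042447779731451564
```

Foot's flat (0.005 rad). Opening, then raising and closing the fingers above the button.

Call:
arm_command(steps=[[[0,0,0],[0,0,0],-0.2],[[0,0,0],[0,0,0],0.5],[[0,0,0],[0,0,0],1],[[0,0,0],[0,0,0],1],[[0,0,-30],[0,0,0],1],[[0,0,-60],[0,0,0],1],[[0,0,-75],[0,0,0],1],[[0,0,-75],[0,0,0],1]])

```text
time_s: 9.32
ee_pos: [0.4792, -0.0579, 0.2334]
tool_rot: [0.878, 0.479, 0.001, 0.0]
contact_force: [0.6, -0.2, 0.0]
width: 0.0863
finger_force: 0.0
```

Run:
```python
from h import *
foot((182,150,270,240))
s=r.get_state(); i,d=r.capture("wrist"); cv2.imwrite("pics/w2.png",i); print(s["ee_pos"],s["tool_rot"])
```

```text
foot top c [ 0.466 -0.068  0.024] n [-0.009 -0.003  1.   ] tilt 0.009 597 863 zmin/max 0.019 0.027
9.325 [ 0.4792 -0.0579  0.2334] [ 0.57 -0.17  0.04] 0.08626007941220654
[ 0.47849784 -0.05781652  0.23225284] [8.77573113e-01 4.79442795e-01 1.95107628e-04 8.74506644e-06]
```

View pics/w2.png

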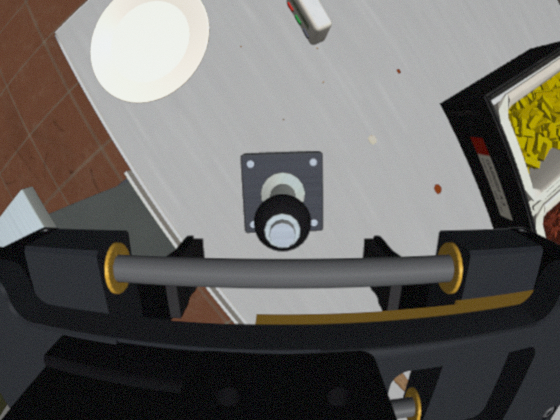

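The button is at (282,233), within 2 mm of the tool axis, and the foot is square below it. Now closing the fingers and pressing.

Call:
arm_command(steps=[[[0,-2,0],[0,0,0],0],[[0,-2,0],[0,0,0],-1],[[0,-2,0],[0,0,0],-1],[[0,-2,0],[0,0,0],-1],[[0,-2,10],[0,0,0],-1],[[-1,-2,20],[0,0,0],-1],[[-1,-2,30],[0,0,0],-1],[[-1,-2,38],[0,0,0],-1]])

```text
time_s: 10.42
ee_pos: [0.4759, -0.0577, 0.1936]
tool_rot: [0.878, 0.479, -0.0, -0.0]
contact_force: [0.3, -0.3, -0.3]
width: 0.0149
finger_force: 0.0
```

Call:
arm_command(steps=[[[0,0,3],[0,0,0],-1],[[0,0,6],[0,0,0],-1],[[0,0,9],[0,0,0],-1],[[0,0,11],[0,0,0],-1],[[0,0,11],[0,0,0],-1]])

```text
time_s: 11.05
ee_pos: [0.4761, -0.0576, 0.1834]
tool_rot: [0.878, 0.479, -0.0, -0.0]
contact_force: [-0.2, -0.2, -0.1]
width: 0.0006
finger_force: 0.0
```

Call:
arm_command(steps=[[[0,0,1],[0,0,0],-1],[[0,0,2],[0,0,0],-1],[[0,0,3],[0,0,0],-1],[[0,0,3],[0,0,0],-1]])

```text
time_s: 11.55
ee_pos: [0.4765, -0.0577, 0.182]
tool_rot: [0.878, 0.479, 0.0, -0.0]
contact_force: [-3.9, 0.4, 10.3]
width: 0.0005
finger_force: 4.8
```

The button has bottomed out at 10 N with TCP z 0.182, which matches 25 mm above the knob centre. I'll retract, open and grip the knob at its equator.

Call:
arm_command(steps=[[[0,0,-15],[0,0,0],-1],[[0,0,-45],[0,0,0],0],[[0,0,-48],[0,0,0],1],[[0,0,-48],[0,0,0],1],[[0,0,-48],[0,0,0],1],[[0,0,-48],[0,0,0],1]])

```text
time_s: 12.3
ee_pos: [0.4757, -0.0577, 0.2278]
tool_rot: [0.878, 0.479, -0.001, -0.0]
contact_force: [0.7, 0.3, -0.7]
width: 0.0424
finger_force: 0.0
```

Run:
```python
from h import *
foot((182,150,270,240))
s=r.get_state(); i,d=r.capture("wrist"); cv2.imwrite("pics/w3.png",i[130:330,150:450]); print(s["ee_pos"])
```

```text
foot top c [ 0.466 -0.068  0.024] n [-0.005 -0.002  1.   ] tilt 0.005 595 871 zmin/max 0.02 0.027
12.3 [ 0.4757 -0.0577  0.2278] [ 0.69  0.27 -0.74] 0.04244191043692148
[ 0.47588163 -0.05765481  0.22792802]
```

View pics/w3.png

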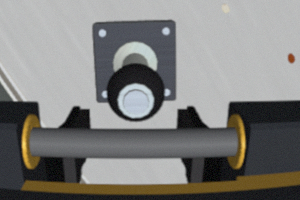

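The button now sits low in its collar at about (285,231) in the full frame, and the stand is still upright. Opening fully and descending to grip.

Call:
arm_command(steps=[[[0,0,0],[0,0,0],1],[[0,0,0],[0,0,0],1],[[0,0,0],[0,0,0],1],[[0,0,25],[0,0,0],1],[[0,0,50],[0,0,0],1],[[0,0,75],[0,0,0],1],[[0,0,89],[0,0,0],1],[[0,0,89],[0,0,0],0]])

```text
time_s: 13.4
ee_pos: [0.4757, -0.0577, 0.1389]
tool_rot: [0.878, 0.479, -0.001, -0.0]
contact_force: [-0.1, -0.8, 0.2]
width: 0.0824
finger_force: 0.0
```

Call:
arm_command(steps=[[[0,0,0],[0,0,0],-1],[[0,0,0],[0,0,0],-1],[[0,0,0],[0,0,0],-1],[[0,0,0],[0,0,0],-1],[[0,0,0],[0,0,0],-1],[[0,0,0],[0,0,0],-1]], force=20)

```text
time_s: 14.15
ee_pos: [0.477, -0.058, 0.14]
tool_rot: [0.878, 0.479, 0.001, 0.001]
contact_force: [2.6, -1.9, -0.4]
width: 0.0429
finger_force: 20.0
```

Call:
arm_command(steps=[[[0,1,-8],[0,0,0],-1],[[0,1,-18],[0,0,0],-1],[[0,1,-28],[0,0,0],-1],[[0,1,-38],[0,0,0],-1],[[0,1,-48],[0,0,0],-1],[[0,1,-57],[0,0,0],-1],[[0,1,-63],[0,0,0],-1],[[0,1,-63],[0,0,0],-1]], force=30)

```text
time_s: 15.15
ee_pos: [0.477, -0.0581, 0.2027]
tool_rot: [0.878, 0.479, 0.0, -0.0]
contact_force: [1.8, -0.2, -3.0]
width: 0.0423
finger_force: 30.0
```

Run:
```python
from h import *
foot((182,150,270,240))
```

```text
foot top c [ 0.465 -0.068  0.024] n [-0.012 -0.007  1.   ] tilt 0.014 593 852 zmin/max 0.019 0.028
15.15 [ 0.477  -0.0581  0.2027] [ 1.77 -0.24 -2.95] 0.04230895690727344
```

Call:
arm_command(steps=[[[0,0,-4],[0,0,0],-1],[[0,0,-8],[0,0,0],-1],[[0,0,-16],[0,0,0],-1],[[0,0,-25],[0,0,0],-1],[[0,0,-34],[0,0,0],-1],[[0,0,-43],[0,0,0],-1],[[0,0,-52],[0,0,0],-1],[[0,0,-52],[0,0,0],-1]])

```text
time_s: 16.2
ee_pos: [0.4771, -0.0582, 0.2552]
tool_rot: [0.878, 0.479, 0.0, -0.0]
contact_force: [0.5, 0.3, -4.2]
width: 0.0427
finger_force: 30.0
```

Call:
arm_command(steps=[[[0,0,-2],[0,0,0],-1],[[0,0,-4],[0,0,0],-1],[[0,0,-4],[0,0,0],-1],[[0,0,-4],[0,0,0],-1]])

```text
time_s: 16.7
ee_pos: [0.4771, -0.0582, 0.2585]
tool_rot: [0.878, 0.479, 0.0, -0.0]
contact_force: [0.2, 0.9, -4.2]
width: 0.0425
finger_force: 30.0
```

Run:
```python
from h import *
foot((182,150,270,240))
i,d=r.capture("scene"); j,e=r.capture("side")
cv2.imwrite("pics/l2.png",np.hstack([cv2.resize(i[80:280,130:330],None,fx=2,fy=2),cv2.resize(j[80:280,160:360],None,fx=2,fy=2)]))
```

```text
foot top c [ 0.465 -0.067  0.024] n [-0.008 -0.004  1.   ] tilt 0.009 589 863 zmin/max 0.019 0.028
16.7 [ 0.4771 -0.0582  0.2585] [ 0.19  0.9  -4.18] 0.04245021224225633
```

View pics/l2.png

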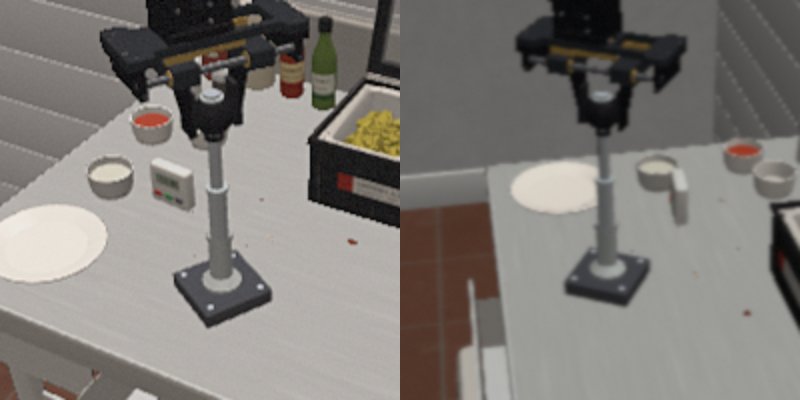

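Both tubes are out, the stand is upright and the bystanders haven't moved. I'll creep up until the pull rises at the second stop.

Call:
arm_command(steps=[[[0,0,-1],[0,0,0],-1],[[0,0,-2],[0,0,0],-1],[[0,0,-2],[0,0,0],-1],[[0,0,-2],[0,0,0],-1]])

```text
time_s: 17.35
ee_pos: [0.4768, -0.0583, 0.2602]
tool_rot: [0.878, 0.479, -0.0, -0.0]
contact_force: [0.2, -0.7, -6.7]
width: 0.0428
finger_force: 30.0
```

Call:
arm_command(steps=[[[0,0,-1],[0,0,0],-1],[[0,0,-1],[0,0,0],-1],[[0,0,-1],[0,0,0],-1]])

```text
time_s: 17.73
ee_pos: [0.4768, -0.0582, 0.2612]
tool_rot: [0.878, 0.479, -0.0, -0.0]
contact_force: [-0.2, 0.0, -9.4]
width: 0.0426
finger_force: 30.0
```

That's the stop: 9.4 N is nearly its weight. Easing back 1 mm.

Call:
arm_command(steps=[[[0,0,1],[0,0,0],-1],[[0,0,1],[0,0,0],-1],[[0,0,1],[0,0,0],-1],[[0,0,1],[0,0,0],-1]])

```text
time_s: 18.23
ee_pos: [0.4771, -0.0582, 0.2606]
tool_rot: [0.878, 0.479, 0.0, 0.0]
contact_force: [0.3, -0.7, -9.1]
width: 0.0425
finger_force: 30.0
```

Run:
```python
from h import *
foot((182,150,270,240))
```

```text
foot top c [ 0.465 -0.068  0.024] n [-0.01  -0.006  1.   ] tilt 0.011 594 872 zmin/max 0.02 0.028
18.225 [ 0.4771 -0.0582  0.2606] [ 0.32 -0.66 -9.12] 0.0424758728098161
```

Call:
arm_command(steps=[[[0,0,1],[0,0,0],-1],[[0,0,1],[0,0,0],-1],[[0,0,1],[0,0,0],-1],[[0,0,1],[0,0,0],-1]])

```text
time_s: 18.77
ee_pos: [0.4772, -0.0583, 0.2599]
tool_rot: [0.878, 0.479, 0.0, 0.0]
contact_force: [-0.7, -1.2, -3.7]
width: 0.0428
finger_force: 30.0
```

Run:
```python
from h import *
foot((182,150,270,240))
print(r.job_done())
```

```text
foot top c [ 0.465 -0.068  0.024] n [-0.011 -0.003  1.   ] tilt 0.012 601 875 zmin/max 0.019 0.027
18.775 [ 0.4772 -0.0583  0.2599] [-0.71 -1.17 -3.67] 0.04276086325080935
the job is handed in; nothing more can be done
None
```

I stood the call stand upright, pressed its button in and pulled it out to the second stop. I handed the job in at 18.8 s, still gripping it with the foot flat on the counter (about 0.01 rad lean); the result wasn't shown, and the other things looked unmoved.

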